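# Clamp a heat sink in the bonding press with its loose crank

## Task

Clamp the heat sink in the bonding press so that its adhesive pad can cure: take the loose crank from its parking post, ease it all the way down over the square shaft end on top of the press (do not force it; turn it to find the flats) and crank clockwise until you feel the sprung pad meet the heat sink, then give it about half a turn more and no further. Leave the crank seated on the shaft, and do not disturb the screw dish, glue bottle or hex key.

Things in the scene. Friction and masses are not known exactly. Their poses are not given: they have to be found in the camera images.
- press: Grey bench press fixed to the desk, 120 x 132 mm, 176 mm high with its shaft end: base, two steel columns left and right, a fixed crosshead 46 mm deep (top 136 mm up; flange and nuts on it reach 145 mm). Origin: centre of its underside; columns stand along y. The screw shaft does not rise or sink; its friction (about 0.2 N m) holds the platen where it is left.
- bed: Fixed steel plate 80 x 80 x 4 mm on the press's base, under the work. Origin: centre of its underside, 16 mm above the desk. Above it a platen slides on the columns, driven 6 mm down per clockwise turn (from above) of the shaft; under it hangs a round steel pad, 44 mm diameter, its underside 46 to 48 mm above the bed at the start. Their positions are not reported.
- shaft_seat (a point): Point on the upright screw axis at the round shoulder on which the seated crank rests, 146 mm above the desk. It does not turn with the shaft. The pad that the shaft drives down is sprung: its load jumps to 60 N on meeting the heat sink, then grows by 35 N per mm (210 N per turn).
- shaft_top (a point): Tip of the shaft end, 30 mm above shaft_seat: a 16 mm square 26 mm high, topped by a 4 mm conical pilot (15 to 11 mm diameter). The angle of the square differs each time and is not reported by this point: find it by feel or by eye. The crank goes on at any of four angles, within about 7 degrees; misaligned, it rests on the square's corners 26 mm above its seat.
- crank: Loose dark steel crank, 0.2 to 0.36 kg, upright on the parking post. Origin: centre of the hub's underside; z up, x towards the handle. Hub: 32 x 32 mm block, flats along x and y, 47 mm high; in its underside a square socket 18 mm wide, sides along x and y, 33 mm deep. Arm 16 mm wide, 30 to 40 mm above the origin. Seated, its origin lies at shaft_seat.
- handle (a point): Middle of the crank's upright handle, at x = 45 mm, z = 65 mm in the crank's frame. Black plastic, 20 mm diameter, 42 to 88 mm above the crank's origin. It revolves freely on its pin: hold it and go round (45 mm radius) without turning the gripper. Turning takes about 4.5 N here (some 2 N remain after a slow stop), about 1.3 N more once the pad has met the sink, 3.5 N more half a turn later.
- rest: Parking place of the crank: aluminium plate 84 x 84 x 8 mm fixed to the desk, with a round post 16 mm in diameter reaching 38 mm above the desk, loose in the crank's socket. Origin: centre of the plate's underside. Press and rest may stand either way round, left and right.
- module: The work: black plastic frame 60 x 60 x 20 mm, loose between pins on the press's bed (20 mm above the desk), with a finned aluminium heat sink 48 x 48 mm set in it. Origin: centre of its underside. The fin tops stand 28 to 38 mm above the origin; how high is not reported. Already in place.
- screw_dish: Bystander: round steel dish of screws, 77 mm across, 16 mm high. Origin at the centre of its underside.
- glue_bottle: Bystander: brown dropper bottle, 34 mm in diameter, 102 mm high. Origin at the centre of its underside.
- hex_key: Bystander: black L hex key, 77 mm long, 4 mm thick, lying near the front edge. Origin at its centre, on the desk.
Mind the look-alikes: they are no part of the job. What is shaped like the module but orange or yellow is not meant.

How it is judged:
By the outcome, as a careful person would: the job done as asked, in the order asked, and still so for the second after the job is handed in, with the robot touching nothing.
It also fails if it takes over 72 s, if anything falls off the work surface, if the arm or the gripper's body presses on something with over 40 N, if the wrist force passes 120 N, or if a joint passes its speed limit or range.

## Robot

A 6-joint arm with a two-finger parallel gripper is mounted at the origin on a cart in front of the work surface, level with it; the furniture and walls round the work are solid. World frame = base frame: x ahead of the robot, y to its left, z up, the work surface at z = 0. Lengths are in m, angles in rad, forces in N, time in s.
With the tool pointing down it reaches from about 0.4 to 0.825 m from the base axis. Payload 7 kg.
Tool frame: the origin (TCP) lies midway between the tips of the shut fingers; the grasp point (between the pads) lies hold_point_z behind it (hold_point_z is the distance from the TCP to the grasp point, in m); z points along the fingers, y is the line along which they close (so a half turn about z gives the same grasp; the last joint's range is limited). The gripper opens to 88 mm and grips with 3 to 60 N. Pads are 19 mm wide; open, the fingers measure 130 mm over their backs; the gripper's body (78 mm by 193 mm) begins 47 mm behind the grasp point.
Start: joints at [-0.879, 0.359, 0.012, 0, -1.224, -0.288], TCP at [0.265, -0.621, 0.227] pointing down, gripper open.
Joint ranges: [-3.07, 3.07], [-1.43, 2.12], [-1.02, 1.25], [-3.03, 1.67], [-3.05, -0], [-3.03, 3.03]. Speed limits (rad/s): [2.39, 2.39, 3.01, 3.14, 3.14, 3.14].

## Interface

Orientations are given as [roll, pitch, yaw] about the fixed x, y, z axes, in that order (R = Rz(yaw) Ry(pitch) Rx(roll)).
In Python, from station import * gives the robot as it stands.
- The arm moves only by the tool apply_moves, never from a script. Its argument "steps" is a list of rows, each an object with "translation": the shift along the world's x, y, z scaled (see below), a list of three; "rotation": the turn, a rotation vector about the world's x, y, z scaled (see below), a list of three. A call has exactly 10 rows; each row is the pose to reach, as a shift and turn from the pose commanded when the call began; what a row does not reach only later rows make up. The controller multiplies each number of a shift by 250 mm and each number of a turn by 30 degrees. A row lasts 1/12 s, in which the tool goes at most 41.7 mm and 7.16 degrees, less where a joint would pass 70% of its speed; a pose out of reach is approached as far as the arm can. A call with a number of a shift or a turn outside -1 to 1 is refused whole. A call with a gripper value outside its range is refused whole. "jaw" is the closure, from -1 (fully open) to 1 (shut), so that 0 is half open, set as the call begins (left out, the last holds). The fingers move at their own pace and stop on an object; "newtons" is the grip in N (left out, the last holds). Time passes only in rows, so rows that repeat a pose let the fingers close, or fill a call up. It gives the time, the measured TCP pose, the force, the opening and the grip force at its end, in the units of the state.
- get_state(): the state, without advancing time (a new reading comes with each control period).
- grab_frame(name): name is "side" or "top"; returns the picture (384x512x3 uint8, blue, green, red); there is no depth.
- camera_model(name): a dict with "fx", "fy", "cx", "cy" (pixels), "xyz" and "rotation" of the camera in the world. Camera axes: x right, y down, z forward; pixel columns grow to the right and rows downward; lengths in m; the calibration is good to about 2 mm. A picture is of the moment at which its call begins. camera_model takes no time and is no camera call.
- job_done(): hands the job in; it is judged then, once.
The state is a dict: "t": time; "q": joint angles; "qd": joint speeds; "joint_efforts": joint torques, N m; "eef_pos": TCP position; "ee_rot": TCP orientation; "force": force on the tool from outside, world axes, zero at the start; "moment": the same for the moment, N m; "width": finger opening in m; "gripper_force": force on a finger pad.
Only numpy, scipy, OpenCV 4.12 (cv2) and the standard library are available. Lean on these libraries where they do the work, as an engineer would, in place of code of your own. Each camera call takes 0.05 s, during which the arm holds its last target. There are 200 camera calls.

## Working session

There is one attempt and no reset: what is moved stays moved. The work goes in short steps, Python scripts to look and compute and a tool call to move; the robot and the scene stay as the last step left them, time stands still between calls to the robot, and variables do not carry over. Pictures are saved under pics/ and viewed, at most 10 in all, crops included, and the job is handed in when it is done.

Besides the shell and the picture viewer there is one more tool, called as name(argument=value, ...) on one line, values as JSON. apply_moves: Moves the arm, as the interface text tells. Shifts and turns lie within -1 to 1; 1 stands for 250 mm of shift or 30 degrees of turn. Its arguments: {"type":"object","properties":{"steps":{"type":"array"},"jaw":{"type":"number"},"newtons":{"type":"number"}},"required":["steps"]}

```bash
mkdir -p pics; ls; python3 - <<'E'
from station import *
import cv2
s=get_state();print({k:s[k] for k in s})
import station
print([k for k in dir(station) if not k.startswith('_')])
for n in("top","side"):
    f=grab_frame(n);cv2.imwrite(f"pics/{n}0.png",f);m=camera_model(n);print(n,m)
E
```

```text
pics
{'t': 0.0, 'q': array([-8.78890963e-01,  3.59383428e-01,  1.10660605e-02, -3.69723069e-04,
       -1.22407128e+00, -2.88096518e-01]), 'qd': array([ 3.28211699e-04, -7.52775119e-05, -1.02464928e-03, -1.63253672e-03,
        1.20879557e-03, -5.46682534e-05]), 'joint_efforts': array([ 6.16699726e-04, -5.82724428e+01,  2.93059319e+01,  6.99745819e+00,
        7.07093335e-03, -1.25412780e-04]), 'eef_pos': array([ 0.26501681, -0.6202766 ,  0.22562452]), 'ee_rot': array([ 3.13996720e+00, -1.19229236e-04, -2.73790963e+00]), 'force': array([-0.223629  ,  0.97190025, -0.55704417]), 'moment': array([ 0.00110207, -0.03533818, -0.00423247]), 'gripper_force': 0.0, 'width': 0.08757833424717128}
['Unreachable', 'camera_model', 'get_state', 'grab_frame', 'hold_point_z', 'job_done']
top {'fx': 348.42674985347327, 'fy': 348.42674985347327, 'cx': 253.02029573447166, 'cy': 197.49033464750687, 'xyz': array([0.43219942, 0.09248378, 1.24933944]), 'rotation': array([-3.01041955, -0.00613858, -1.59604241])}
side {'fx': 403.8394694368538, 'fy': 403.8394694368538, 'cx': 252.3100049652638, 'cy': 194.67664179600737, 'xyz': array([0.22453279, 0.94166606, 0.7742034 ]), 'rotation': array([-2.17790658,  0.01541905, -2.72468558])}
```

View pics/top0.png

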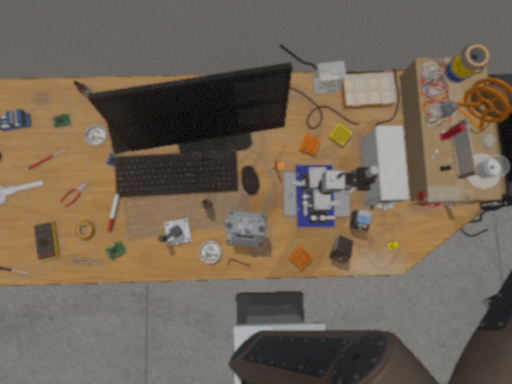

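View pics/side0.png

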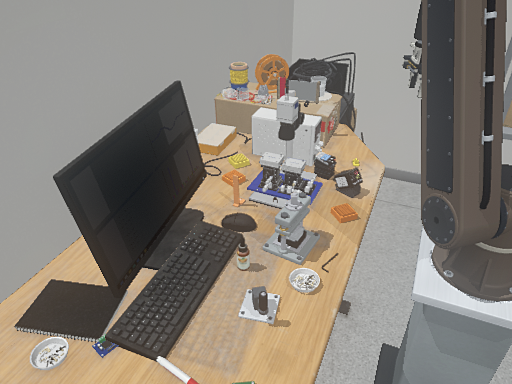

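The top view shows the crank on its rest at about (176,232), the press at (246,228), the bottle at (208,209), the dish at (209,252) and the hex key at (238,262). The orange and yellow blocks at (310,145), (341,134) and (300,258) are look-alikes. The module itself is inside the press. I'll enlarge crops of both views to confirm.

```bash
cat > h.py <<'E'
import numpy as np, cv2
from scipy.spatial.transform import Rotation as R
from station import *
def rot(m):
    r=np.array(m["rotation"]); return R.from_euler("xyz",r).as_matrix()
def ray(n,u,v):
    m=camera_model(n); return np.array(m["xyz"]), rot(m)@np.array([(u-m["cx"])/m["fx"],(v-m["cy"])/m["fy"],1])
def onz(n,u,v,z):
    o,d=ray(n,u,v); return o+d*(z-o[2])/d[2]
def proj(n,p):
    m=camera_model(n); c=rot(m).T@(np.array(p)-m["xyz"]); return np.array([m["fx"]*c[0]/c[2]+m["cx"],m["fy"]*c[1]/c[2]+m["cy"]])
def tri(u1,u2):
    o1,d1=ray("top",*u1);o2,d2=ray("side",*u2)
    A=np.c_[d1,-d2]; t=np.linalg.lstsq(A,o2-o1,rcond=None)[0]
    a,b=o1+t[0]*d1,o2+t[1]*d2; return (a+b)/2,np.linalg.norm(a-b)
E
python3 - <<'E'
from h import *
t=cv2.imread("pics/top0.png");s=cv2.imread("pics/side0.png")
cv2.imwrite("pics/top_c.png",cv2.resize(t[200:275,150:280],None,fx=6,fy=6,interpolation=cv2.INTER_CUBIC))
cv2.imwrite("pics/side_c.png",cv2.resize(s[180:330,230:350],None,fx=4,fy=4,interpolation=cv2.INTER_CUBIC))
print(onz("top",246,228,.14),onz("top",176,232,0.008),onz("side",262,305,.008),hold_point_z)
print(proj("top",[.4,0,0]))
E
```

```text
[0.48122502 0.10672678 0.14      ] [0.47912492 0.35661274 0.008     ] [0.47384904 0.35077923 0.008     ] 0.0188
[277.16449638 251.95257305]
```

View pics/top_c.png

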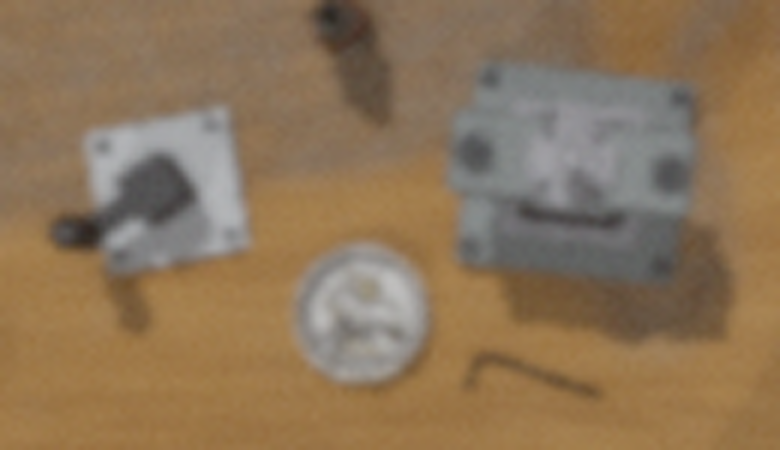

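View pics/side_c.png

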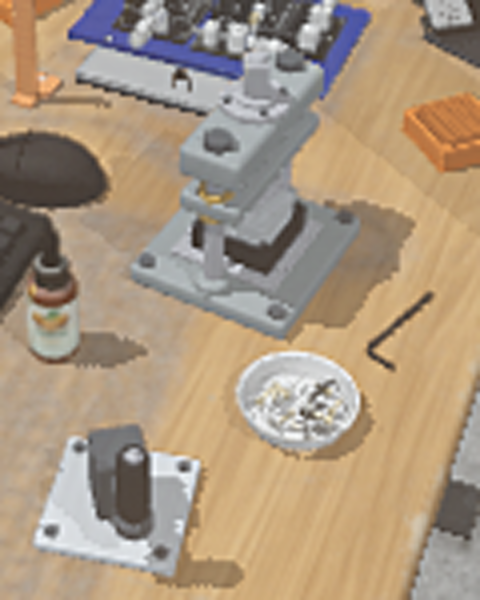

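```bash
python3 - <<'E'
from h import *
C=lambda x,y:(150+x/6-.42,200+y/6-.42)
S=lambda x,y:(230+x/4-.37,180+y/4-.37)
print("handle top",tri(C(70,231),S(135,454)),onz("top",*C(70,231),.096),onz("side",*S(135,454),.096))
print("rest corners top"); 
P=[onz("top",*C(*c),.008)for c in((88,130),(228,108),(250,245),(110,272))];print(np.array(P),np.mean(P,0),[np.linalg.norm(P[i]-P[i-1]) for i in range(4)])
P=[onz("side",*S(*c),.008)for c in((66,433),(200,458),(172,572),(36,545))];print("side",np.mean(P,0),[np.linalg.norm(P[i]-P[i-1]) for i in range(4)])
print("nuts",onz("top",*C(475,152),.142),onz("top",*C(670,175),.142),(onz("top",*C(475,152),.142)+onz("top",*C(670,175),.142))/2)
P=[onz("top",*C(*c),.018)for c in((490,78),(682,97),(660,265),(470,247))];print("bolts",np.mean(P,0))
print("nuts side",(onz("side",*S(220,137),.143)+onz("side",*S(290,57),.143))/2)
print("shaft tip side",onz("side",*S(258,55),.176))
c=proj("top",np.r_[np.mean(P,0)[:2],.176]);print("tip expected top px",c,"seat",proj("top",np.r_[np.mean(P,0)[:2],.146]))
t=cv2.imread("pics/top0.png");s=cv2.imread("pics/side0.png")
a=cv2.resize(t[215:245,230:262],None,fx=12,fy=12,interpolation=cv2.INTER_CUBIC)
b=cv2.resize(s[183:215,275:312],None,fx=11,fy=11,interpolation=cv2.INTER_CUBIC)
c2=cv2.resize(t[220:250,155:190],None,fx=11,fy=11,interpolation=cv2.INTER_CUBIC)
d=cv2.resize(s[282:320,248:275],None,fx=9,fy=9,interpolation=cv2.INTER_CUBIC)
o=np.zeros((600,800,3),np.uint8)
for im,y,x in((a,0,0),(b,0,390)):o[y:y+im.shape[0],x:x+im.shape[1]]=im[:600-y,:800-x]
cv2.imwrite("pics/shaft.png",o[:365])
g=cv2.cvtColor(t,cv2.COLOR_BGR2GRAY)[222:246,158:186]
print(g)
E
```

```text
handle top (array([0.45638195, 0.38633067, 0.09439717]), np.float64(0.0016311020498882341)) [0.45712738 0.38617294 0.096     ] [0.45503304 0.38747112 0.096     ]
rest corners top
[[0.5182588  0.39847728 0.008     ]
 [0.5292604  0.31561325 0.008     ]
 [0.44817623 0.30273752 0.008     ]
 [0.43449769 0.38490731 0.008     ]] [0.48254828 0.35043384 0.008     ] [np.float64(0.08485321154078483), np.float64(0.08359116210602244), np.float64(0.08210010205348489), np.float64(0.08330052074253941)]
side [0.48040239 0.35224977 0.008     ] [np.float64(0.08694244904440393), np.float64(0.08514970972062225), np.float64(0.08638277968888816), np.float64(0.0806457539111819)]
nuts [0.4922617  0.16117508 0.142     ] [0.47757161 0.05846284 0.142     ] [0.48491666 0.10981896 0.142     ]
bolts [0.48620278 0.11006029 0.018     ]
nuts side [0.48357957 0.11012998 0.143     ]
shaft tip side [0.48365985 0.1106258  0.176     ]
tip expected top px [244.71698908 225.88845914] seat [244.88305156 226.3632024 ]
[[119 120 121 119 120 126 140 152 154 154 163 170 175 176 171 167 167 168
  168 168 169 170 169 169 168 163 1
[... 1999 characters left out ...]
111  92  78  70  59  53  50  58  84 117 146 156 154 141 135 130 130 130
  126 128 130 130 129 132 132 141 150 163]
 [126 107  98  90  84  80  81  82 101 118 130 130 125 125 130 130 128 131
  130 133 131 131 130 132 137 146 156 163]
 [129 125 120 117 117 111 107 111 116 121 116 102 102 114 123 129 131 138
  142 140 132 128 124 127 131 134 134 136]
 [128 128 127 126 124 123 121 121 121 118 113 105 107 117 123 127 128 138
  147 142 126 113 111 113 116 118 118 119]
 [127 130 127 127 127 127 124 121 116 111 111 111 112 117 118 118 115 119
  129 127 116 107 103 108 112 120 119 123]
 [128 129 130 129 127 127 122 121 115 106 104 106 105 107 105 106 107 111
  116 120 119 111 115 118 121 121 124 124]]
```

View pics/shaft.png

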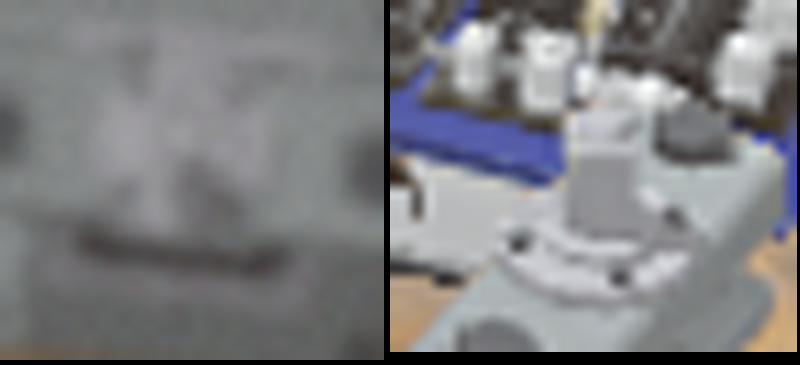

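The shaft's square shows nearly one flat to the side camera, so its angle is about 17° (mod 90). Hub centre is about (0.4815, 0.351), crank azimuth about 125°, and the shaft axis about (0.4845, 0.110). Next I travel to a point above the crank, turning the gripper about 102° in total.

apply_moves(steps=[{"translation": [0.03,0.04,0.05],"rotation": [0,0,0.04]},{"translation": [0.09,0.13,0.12],"rotation": [0,0,0.12]},{"translation": [0.17,0.25,0.2],"rotation": [0,0,0.24]},{"translation": [0.26,0.37,0.27],"rotation": [0,0,0.36]},{"translation": [0.35,0.49,0.32],"rotation": [0,0,0.48]},{"translation": [0.44,0.61,0.36],"rotation": [0,0,0.6]},{"translation": [0.51,0.72,0.38],"rotation": [0,0,0.7]},{"translation": [0.57,0.81,0.38],"rotation": [0,0,0.78]},{"translation": [0.6,0.86,0.38],"rotation": [0,0,0.83]},{"translation": [0.62,0.88,0.38],"rotation": [0,0,0.85]}], jaw=-1)

```text
t: 0.93
eef_pos: [0.4213, -0.3983, 0.3226]
ee_rot: [-3.141, 0.001, -2.288]
force: [-0.5, -0.8, -0.0]
width: 0.0872
gripper_force: 0.0
```

apply_moves(steps=[{"translation": [0.01,0.06,0],"rotation": [0,0,0.05]},{"translation": [0.03,0.16,0],"rotation": [0,0,0.14]},{"translation": [0.05,0.28,0],"rotation": [0,0,0.24]},{"translation": [0.07,0.42,0],"rotation": [0,0,0.36]},{"translation": [0.09,0.56,0],"rotation": [0,0,0.48]},{"translation": [0.11,0.7,0],"rotation": [0,0,0.6]},{"translation": [0.13,0.82,0],"rotation": [0,0,0.7]},{"translation": [0.15,0.92,0],"rotation": [0,0,0.78]},{"translation": [0.16,0.98,0],"rotation": [0,0,0.83]},{"translation": [0.16,1,0],"rotation": [0,0,0.85]}])

```text
t: 1.77
eef_pos: [0.4605, -0.1489, 0.322]
ee_rot: [-3.141, 0.0, -1.844]
force: [-0.1, 0.2, 1.1]
width: 0.0878
gripper_force: 0.0
```

apply_moves(steps=[{"translation": [0.01,0.06,0],"rotation": [0,0,0.05]},{"translation": [0.02,0.16,0],"rotation": [0,0,0.14]},{"translation": [0.03,0.28,0],"rotation": [0,0,0.24]},{"translation": [0.04,0.42,0],"rotation": [0,0,0.36]},{"translation": [0.05,0.56,0],"rotation": [0,0,0.48]},{"translation": [0.06,0.7,0],"rotation": [0,0,0.6]},{"translation": [0.07,0.82,0],"rotation": [0,0,0.7]},{"translation": [0.08,0.92,0],"rotation": [0,0,0.78]},{"translation": [0.08,0.98,0],"rotation": [0,0,0.83]},{"translation": [0.08,1,0],"rotation": [0,0,0.85]}])

```text
t: 2.6
eef_pos: [0.4804, 0.1007, 0.3214]
ee_rot: [3.141, -0.0, -1.4]
force: [-0.0, -0.6, -0.4]
width: 0.0877
gripper_force: 0.0
```

apply_moves(steps=[{"translation": [0,0.06,0],"rotation": [0,0,0.05]},{"translation": [0,0.16,0],"rotation": [0,0,0.14]},{"translation": [0,0.28,0],"rotation": [0,0,0.24]},{"translation": [0,0.42,-0.05],"rotation": [0,0,0.36]},{"translation": [0,0.56,-0.1],"rotation": [0,0,0.48]},{"translation": [0,0.7,-0.2],"rotation": [0,0,0.6]},{"translation": [0,0.82,-0.3],"rotation": [0,0,0.7]},{"translation": [0,0.9,-0.4],"rotation": [0,0,0.78]},{"translation": [0,0.96,-0.45],"rotation": [0,0,0.83]},{"translation": [0,0.98,-0.48],"rotation": [0,0,0.85]}])

```text
t: 3.43
eef_pos: [0.48, 0.3447, 0.1993]
ee_rot: [3.138, -0.001, -0.956]
force: [0.4, 0.5, 0.7]
width: 0.0877
gripper_force: 0.0
```

apply_moves(steps=[{"translation": [0.01,0.01,-0.05],"rotation": [0,0,0]},{"translation": [0.016,0.012,-0.14],"rotation": [0,0,0]},{"translation": [0.016,0.012,-0.25],"rotation": [0,0,0.01]},{"translation": [0.016,0.012,-0.36],"rotation": [0,0,0.01]},{"translation": [0.016,0.012,-0.46],"rotation": [0,0,0.01]},{"translation": [0.016,0.012,-0.54],"rotation": [0,0,0.01]},{"translation": [0.016,0.012,-0.6],"rotation": [0,0,0.01]},{"translation": [0.016,0.012,-0.635],"rotation": [0,0,0.01]},{"translation": [0.016,0.012,-0.65],"rotation": [0,0,0.01]},{"translation": [0.016,0.012,-0.65],"rotation": [0,0,0.01]}])

```text
t: 4.27
eef_pos: [0.4847, 0.3467, 0.0391]
ee_rot: [3.142, -0.0, -0.953]
force: [-0.3, -0.3, 0.6]
width: 0.0871
gripper_force: 0.0
```

apply_moves(steps=[{"translation": [0,0,0],"rotation": [0,0,0]},{"translation": [0,0,0],"rotation": [0,0,0]},{"translation": [0,0,0],"rotation": [0,0,0]},{"translation": [0,0,0],"rotation": [0,0,0]},{"translation": [0,0,0],"rotation": [0,0,0]},{"translation": [0,0,0],"rotation": [0,0,0]},{"translation": [0,0,0],"rotation": [0,0,0]},{"translation": [0,0,0],"rotation": [0,0,0]},{"translation": [0,0,0],"rotation": [0,0,0]},{"translation": [0,0,0],"rotation": [0,0,0]}], jaw=1, newtons=30)

```text
t: 5.1
eef_pos: [0.4841, 0.3472, 0.039]
ee_rot: [3.141, -0.0, -0.952]
force: [-0.3, -0.4, 0.3]
width: 0.0318
gripper_force: 30.0
```

```bash
python3 - <<'E'
from h import *
s=get_state();print(s)
a=grab_frame("top")[195:275,145:225];b=grab_frame("side")[240:340,210:310]
cv2.imwrite("pics/g1.png",np.hstack([cv2.resize(a,(400,400)),cv2.resize(b,(400,400))]))
E
```

```text
{'t': 5.1, 'q': array([ 9.49928814e-01,  4.12866864e-01, -3.87815451e-01,  3.30346393e-06,
       -7.70346231e-01, -3.31484328e-01]), 'qd': array([-2.01453415e-04,  1.02976867e-04, -1.38300255e-03, -3.21058229e-04,
        2.45712084e-05,  1.66792658e-03]), 'joint_efforts': array([ 7.22492812e-02, -5.46151972e+01,  2.18764848e+01,  5.19299716e+00,
        1.53694781e-01, -1.20942079e-02]), 'eef_pos': array([0.48414446, 0.34721585, 0.039023  ]), 'ee_rot': array([ 3.14137383e+00, -7.77495634e-05, -9.52349461e-01]), 'force': array([-0.30630585, -0.36888296,  0.29526134]), 'moment': array([-0.12636972,  0.19036821, -0.03118323]), 'gripper_force': 29.999001994729042, 'width': 0.031757639484243934}
```

View pics/g1.png

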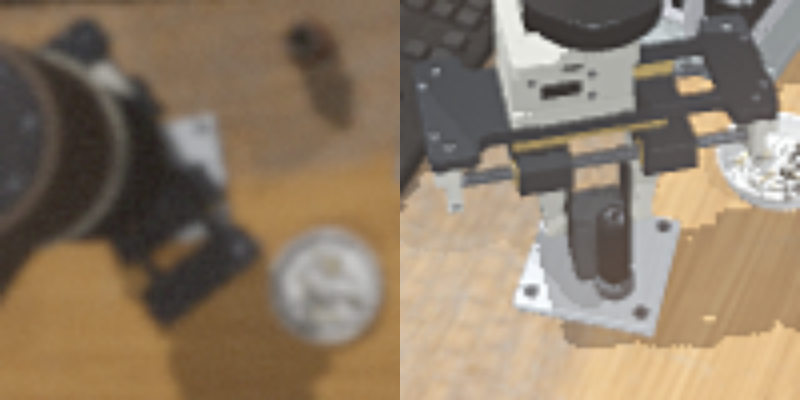

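The jaw is 31.8 mm open, so the hub is held across its flats. The picture shows the fingers either side of the hub with the handle clear of the gripper body. Lifting and carrying to the press.

apply_moves(steps=[{"translation": [0,0,0.02],"rotation": [0,0,0]},{"translation": [0,0,0.07],"rotation": [0,0,0]},{"translation": [0,0,0.16],"rotation": [0,0,0]},{"translation": [0,0,0.28],"rotation": [0,0,0]},{"translation": [0,0,0.41],"rotation": [0,0,0]},{"translation": [0,0,0.54],"rotation": [0,0,0]},{"translation": [0,0,0.66],"rotation": [0,0,0]},{"translation": [0,0,0.75],"rotation": [0,0,0]},{"translation": [0,0,0.8],"rotation": [0,0,0]},{"translation": [0,0,0.82],"rotation": [0,0,0]}])

```text
t: 6.03
eef_pos: [0.4847, 0.3479, 0.2469]
ee_rot: [-3.138, 0.001, -0.952]
force: [0.1, 0.8, -2.1]
width: 0.0319
gripper_force: 30.0
```

apply_moves(steps=[{"translation": [0,-0.05,0],"rotation": [0,0,-0.03]},{"translation": [0,-0.15,0],"rotation": [0,0,-0.09]},{"translation": [0,-0.27,0],"rotation": [0,0,-0.17]},{"translation": [0,-0.41,0],"rotation": [0,0,-0.26]},{"translation": [0,-0.55,0],"rotation": [0,0,-0.35]},{"translation": [0,-0.68,0],"rotation": [0,0,-0.43]},{"translation": [0,-0.8,0],"rotation": [0,0,-0.5]},{"translation": [0,-0.89,0],"rotation": [0,0,-0.56]},{"translation": [0,-0.94,0],"rotation": [0,0,-0.59]},{"translation": [0.006,-0.964,0],"rotation": [0,0,-0.6]}])

```text
t: 6.87
eef_pos: [0.4847, 0.1042, 0.2431]
ee_rot: [3.14, -0.0, -1.269]
force: [-0.3, 0.3, -3.2]
width: 0.0319
gripper_force: 30.0
```

```bash
python3 - <<'E'
from h import *
s=get_state();print(s['eef_pos'],s['ee_rot'],s['force'],s['width'])
a=grab_frame("top")[185:265,205:285];b=grab_frame("side");cv2.imwrite("pics/raw2.png",b);b=b[150:250,245:345]
cv2.imwrite("pics/g2.png",np.hstack([cv2.resize(a,(300,300)),cv2.resize(b,(500,500))[:300]]) if 0 else cv2.resize(b,(600,600),interpolation=cv2.INTER_CUBIC))
for z in(.176,):print(proj("side",[.4845,.110,z]))
E
```

```text
[0.48465884 0.10415917 0.24314651] [ 3.13979466e+00 -1.28466491e-04 -1.26918840e+00] [-0.25801589  0.28011414 -3.21544505] 0.03192101198587872
[293.90230167 193.18349453]
```

View pics/g2.png

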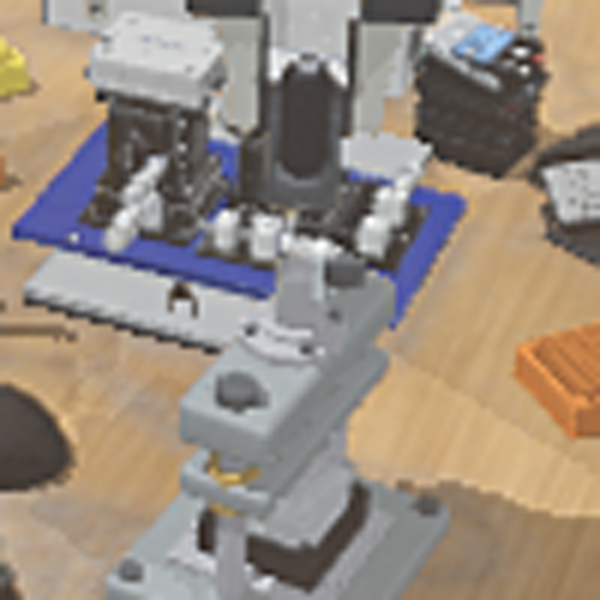

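The side view shows the crank upright above the shaft, which is at crop x≈300, matching its projection. Now lowering to just above the square.

apply_moves(steps=[{"translation": [0.004,0.009,-0.01],"rotation": [0,0,0]},{"translation": [0.004,0.009,-0.03],"rotation": [0,0,0]},{"translation": [0.004,0.009,-0.05],"rotation": [0,0,0]},{"translation": [0.004,0.009,-0.07],"rotation": [0,0,0]},{"translation": [0.004,0.009,-0.09],"rotation": [0,0,0]},{"translation": [0.004,0.009,-0.11],"rotation": [0,0,0]},{"translation": [0.004,0.009,-0.125],"rotation": [0,0,0]},{"translation": [0.004,0.009,-0.135],"rotation": [0,0,0]},{"translation": [0.004,0.009,-0.142],"rotation": [0,0,0]},{"translation": [0.004,0.009,-0.146],"rotation": [0,0,0]}])

```text
t: 7.8
eef_pos: [0.4867, 0.1085, 0.2074]
ee_rot: [3.141, -0.0, -1.266]
force: [0.6, -0.7, -2.6]
width: 0.032
gripper_force: 30.0
```

apply_moves(steps=[{"translation": [0,0,-0.002],"rotation": [0,0,0]},{"translation": [0,0,-0.004],"rotation": [0,0,0]},{"translation": [0,0,-0.006],"rotation": [0,0,0]},{"translation": [0,0,-0.008],"rotation": [0,0,0]},{"translation": [0,0,-0.01],"rotation": [0,0,0]},{"translation": [0,0,-0.012],"rotation": [0,0,0]},{"translation": [0,0,-0.014],"rotation": [0,0,0]},{"translation": [0,0,-0.016],"rotation": [0,0,0]},{"translation": [0,0,-0.018],"rotation": [0,0,0]},{"translation": [0,0,-0.02],"rotation": [0,0,0]}])

```text
t: 8.63
eef_pos: [0.4872, 0.1082, 0.2032]
ee_rot: [-3.141, -0.001, -1.266]
force: [0.8, -6.4, 7.1]
width: 0.0319
gripper_force: 30.0
```

Contact came with a −y push: the command overshot about 2.5 mm in +y. I back off, shift and touch again.

apply_moves(steps=[{"translation": [0,0,0.012],"rotation": [0,0,0]},{"translation": [-0.002,-0.005,0.016],"rotation": [0,0,0]},{"translation": [-0.004,-0.01,0.016],"rotation": [0,0,0]},{"translation": [-0.004,-0.01,0.012],"rotation": [0,0,0]},{"translation": [-0.004,-0.01,0.008],"rotation": [0,0,0]},{"translation": [-0.004,-0.01,0.005],"rotation": [0,0,0]},{"translation": [-0.004,-0.01,0.002],"rotation": [0,0,0]},{"translation": [-0.004,-0.01,0],"rotation": [0,0,0]},{"translation": [-0.004,-0.01,-0.002],"rotation": [0,0,0]},{"translation": [-0.004,-0.01,-0.004],"rotation": [0,0,0]}])

```text
t: 9.47
eef_pos: [0.4858, 0.1061, 0.2023]
ee_rot: [-3.141, -0.0, -1.266]
force: [-3.3, 0.4, 9.0]
width: 0.0317
gripper_force: 30.0
```

apply_moves(steps=[{"translation": [-0.002,0,0],"rotation": [0,0,0.03]},{"translation": [-0.004,0,0],"rotation": [0,0,0.06]},{"translation": [-0.004,0,0],"rotation": [0,0,0.1]},{"translation": [-0.004,0,0],"rotation": [0,0,0.14]},{"translation": [-0.004,0,0],"rotation": [0,0,0.18]},{"translation": [-0.004,0,0],"rotation": [0,0,0.22]},{"translation": [-0.004,0,0],"rotation": [0,0,0.26]},{"translation": [-0.004,0,0],"rotation": [0,0,0.3]},{"translation": [-0.004,0,0],"rotation": [0,0,0.34]},{"translation": [-0.004,0,0],"rotation": [0,0,0.34]}])

```text
t: 10.3
eef_pos: [0.4854, 0.1061, 0.2024]
ee_rot: [-3.14, -0.001, -1.086]
force: [-0.9, -0.6, 4.9]
width: 0.0314
gripper_force: 30.0
```

apply_moves(steps=[{"translation": [0,0,0],"rotation": [0,0,-0.1]},{"translation": [-0.001,0,-0.001],"rotation": [0,0,-0.2]},{"translation": [-0.002,-0.001,-0.002],"rotation": [0,0,-0.28]},{"translation": [-0.003,-0.001,-0.002],"rotation": [0,0,-0.34]},{"translation": [-0.003,-0.001,-0.002],"rotation": [0,0,-0.4]},{"translation": [-0.004,-0.001,-0.002],"rotation": [0,0,-0.46]},{"translation": [-0.004,-0.001,-0.002],"rotation": [0,0,-0.52]},{"translation": [-0.004,-0.001,-0.002],"rotation": [0,0,-0.58]},{"translation": [-0.005,-0.001,-0.002],"rotation": [0,0,-0.64]},{"translation": [-0.005,-0.001,-0.002],"rotation": [0,0,-0.68]}])

```text
t: 11.13
eef_pos: [0.4851, 0.1061, 0.2025]
ee_rot: [-3.138, 0.0, -1.445]
force: [1.7, -0.3, 6.3]
width: 0.0319
gripper_force: 30.0
```

```bash
python3 - <<'E'
from h import *
g=cv2.cvtColor(cv2.imread("pics/side0.png"),cv2.COLOR_BGR2GRAY)
for z in(.146,.15,.172,.176):print(z,proj("side",[.484,.1105,z]))
print(g[188:208,286:306])
t=cv2.imread("pics/top0.png");print(cv2.cvtColor(t,cv2.COLOR_BGR2GRAY)[218:238,234:258]); print(proj("top",[.484,.1105,.172]))
b=cv2.imread("pics/side0.png")[180:216,272:320]
cv2.imwrite("pics/sh2.png",cv2.resize(b,None,fx=16,fy=16,interpolation=cv2.INTER_NEAREST))
E
```

```text
0.146 [293.5282211  202.66392557]
0.15 [293.59310363 201.4362109 ]
0.172 [293.95498324 194.58868342]
0.176 [294.02170818 193.32610651]
[[151 179 226 225 209 161 139 149  69  53  54  61  72  83  81  86  97  77
  121 183]
 [147 186 188 191 180 151 231 196 127 153 118  73 120  91  52  62  67  75
  144 190]
 [111 192 183 182 173 151 225 208 189 201 210 206 240 206 118  45  52  60
  121 195]
 [108 199 187 185 174 140 194 177 198 192 198 229 240 213 189 199  81  53
  120 205]
 [ 94 173 199 195 176  99 112 178 189 176 180 196 211 182 184 141 115 114
   63 107]
 [ 82 105 112 118 130 185 189 203 203 200 191 174 182 121 126 113 117 120
  114 117]
 [ 86  67  61  61 114 203 190 197 198 185 151 149 166 102 116 118 119 119
  121 115]
 [ 97  94  92  80 112 187 180 187 184 165 149 177 163  91 114 121 123 119
  107 112]
 [ 99  99  99  91 120 193 197 192 190 188 189 181 162  73  78  87  99  91
   86  99]
 [101 100  98  91 108 162 155 152 152 152 153 166 180 147  95  74  77  76
   83  98]
 [ 70  72  92 109 105 152 144 144 144 143 145 166 185 183 182 178 159 181
  180 180]
 [128  92  69 100 164 150 146 
[... 2084 characters left out ...]
48 144 129 117 111 103 102 109 122 128
  129 134 139 138 136 134]
 [119 116 118 116 116 120 127 138 148 146 134 117 111 104 101 100 113 125
  132 137 138 141 137 136]
 [102 102  99  94 101 109 121 130 140 143 133 118 109 104 105 104 113 123
  130 136 135 134 133 135]
 [105 104  89  79  81  93 103 110 117 123 118 112 105 105 106 104 109 113
  113 117 119 121 124 125]
 [108 104  87  70  67  71  77  82  85  90  92  93  93  90  99 100  98  91
   90  91 103 108 111 111]
 [112 110 100  89  81  75  78  78  77  73  76  75  75  76  73  79  80  71
   71  80  97 108 105 103]
 [115 112 109 106 101  99  99 101  98  94  90  84  86  84  79  80  72  70
   77  90 103 110 105 100]]
[244.61292764 226.67229697]
```

View pics/sh2.png

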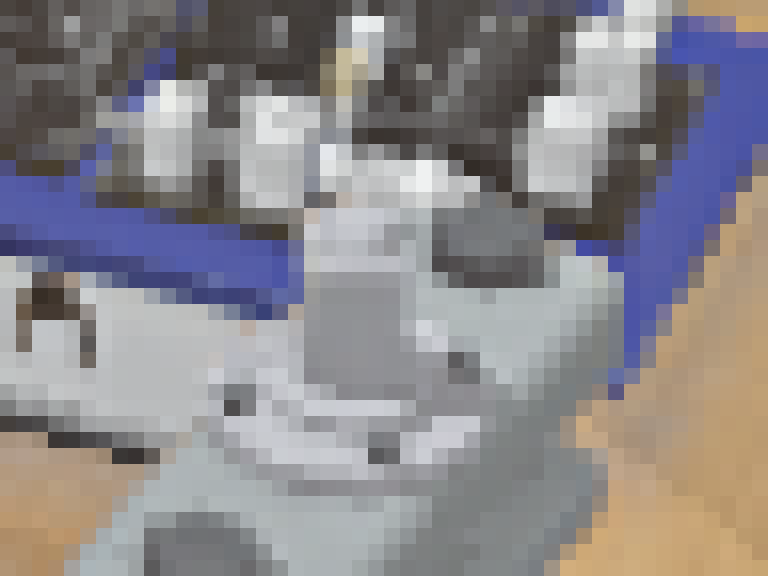

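```bash
python3 - <<'E'
from h import *
for phi in(85,90,95,100,107,114,120):
    print(phi,[tuple(proj("side",[.484+.0113*np.cos(np.radians(phi+k)),.1105+.0113*np.sin(np.radians(phi+k)),.172]).round(1)) for k in(-45,45,135,225)])
E
```

```text
85 [(np.float64(289.9), np.float64(195.3)), (np.float64(295.5), np.float64(197.0)), (np.float64(298.0), np.float64(193.9)), (np.float64(292.4), np.float64(192.2))]
90 [(np.float64(290.0), np.float64(195.5)), (np.float64(295.9), np.float64(196.9)), (np.float64(297.9), np.float64(193.7)), (np.float64(292.1), np.float64(192.3))]
95 [(np.float64(290.2), np.float64(195.7)), (np.float64(296.2), np.float64(196.8)), (np.float64(297.7), np.float64(193.5)), (np.float64(291.7), np.float64(192.4))]
100 [(np.float64(290.4), np.float64(195.9)), (np.float64(296.5), np.float64(196.7)), (np.float64(297.5), np.float64(193.3)), (np.float64(291.4), np.float64(192.5))]
107 [(np.float64(290.8), np.float64(196.2)), (np.float64(296.9), np.float64(196.5)), (np.float64(297.1), np.float64(193.0)), (np.float64(291.0), np.float64(192.7))]
114 [(np.float64(291.1), np.float64(196.4)), (np.float64(297.3), np.float64(196.3)), (np.float64(296.7), np.float64(192.8)), (np.float64(290.6), np.float64(192.9))]
120 [(np.float64(291.5), np.float64(196.6)), (np.float64(297.6), np.float64(196.1)), (np.float64(296.4), np.float64(192.6)), (np.float64(290.4), np.float64(193.1))]
```

apply_moves(steps=[{"translation": [0,0.003,0],"rotation": [0,0,0.1]},{"translation": [0.001,0.003,0],"rotation": [0,0,0.2]},{"translation": [0.001,0.003,0],"rotation": [0,0,0.24]},{"translation": [0.001,0.003,-0.001],"rotation": [0,0,0.28]},{"translation": [0.002,0.003,-0.002],"rotation": [0,0,0.32]},{"translation": [0.002,0.003,-0.003],"rotation": [0,0,0.36]},{"translation": [0.002,0.003,-0.004],"rotation": [0,0,0.4]},{"translation": [0.002,0.003,-0.005],"rotation": [0,0,0.43]},{"translation": [0.002,0.003,-0.006],"rotation": [0,0,0.46]},{"translation": [0.002,0.003,-0.006],"rotation": [0,0,0.48]}])

```text
t: 11.97
eef_pos: [0.4851, 0.1063, 0.2019]
ee_rot: [-3.139, -0.001, -1.191]
force: [-4.3, -0.8, 16.6]
width: 0.0318
gripper_force: 30.0
```

apply_moves(steps=[{"translation": [-0.002,0,0],"rotation": [0,0,-0.02]},{"translation": [-0.004,0,0],"rotation": [0,0,-0.04]},{"translation": [-0.006,0,0],"rotation": [0,0,-0.06]},{"translation": [-0.006,0.002,0],"rotation": [0,0,-0.06]},{"translation": [-0.006,0.004,0],"rotation": [0,0,-0.06]},{"translation": [-0.006,0.006,0],"rotation": [0,0,-0.06]},{"translation": [-0.006,0.008,0],"rotation": [0,0,-0.06]},{"translation": [-0.006,0.008,0],"rotation": [0,0,-0.04]},{"translation": [-0.006,0.008,0],"rotation": [0,0,-0.02]},{"translation": [-0.006,0.008,0],"rotation": [0,0,0]}])

```text
t: 12.8
eef_pos: [0.4842, 0.1081, 0.2018]
ee_rot: [-3.138, -0.002, -1.191]
force: [0.1, -4.2, 12.5]
width: 0.0319
gripper_force: 30.0
```

apply_moves(steps=[{"translation": [0,-0.002,0],"rotation": [0,0,0]},{"translation": [0,-0.004,0],"rotation": [0,0,0]},{"translation": [0,-0.006,0],"rotation": [0,0,0]},{"translation": [0,-0.007,0],"rotation": [0,0,0]},{"translation": [0,-0.008,0],"rotation": [0,0,0]},{"translation": [0,-0.009,0],"rotation": [0,0,0]},{"translation": [0,-0.01,0],"rotation": [0,0,0]},{"translation": [0,-0.012,0],"rotation": [0,0,0]},{"translation": [0,-0.014,0],"rotation": [0,0,0]},{"translation": [0,-0.016,0],"rotation": [0,0,0]}])

```text
t: 13.63
eef_pos: [0.4844, 0.1061, 0.2013]
ee_rot: [-3.136, 0.001, -1.192]
force: [4.7, 2.3, -0.9]
width: 0.0319
gripper_force: 30.0
```

The upward load has gone, so it may be entering. I lower a little further and ease x.

apply_moves(steps=[{"translation": [0.001,0.002,-0.001],"rotation": [0,0,0]},{"translation": [0.002,0.002,-0.002],"rotation": [0,0,0]},{"translation": [0.002,0.002,-0.003],"rotation": [0,0,0]},{"translation": [0.002,0.002,-0.005],"rotation": [0,0,0]},{"translation": [0.002,0.002,-0.007],"rotation": [0,0,0]},{"translation": [0.002,0.002,-0.009],"rotation": [0,0,0]},{"translation": [0.002,0.002,-0.011],"rotation": [0,0,0]},{"translation": [0.002,0.002,-0.013],"rotation": [0,0,0]},{"translation": [0.002,0.002,-0.015],"rotation": [0,0,0]},{"translation": [0.002,0.002,-0.016],"rotation": [0,0,0]}])

```text
t: 14.47
eef_pos: [0.4847, 0.1059, 0.1961]
ee_rot: [-3.138, 0.0, -1.192]
force: [6.3, 2.7, -0.1]
width: 0.0322
gripper_force: 30.0
```

It's in: the underside is at about 0.165. Continuing down, with a small sideways relief.

apply_moves(steps=[{"translation": [0.002,0.001,-0.004],"rotation": [0,0,0]},{"translation": [0.004,0.002,-0.01],"rotation": [0,0,0]},{"translation": [0.004,0.002,-0.017],"rotation": [0,0,0]},{"translation": [0.004,0.002,-0.024],"rotation": [0,0,0]},{"translation": [0.004,0.002,-0.031],"rotation": [0,0,0]},{"translation": [0.004,0.002,-0.038],"rotation": [0,0,0]},{"translation": [0.004,0.002,-0.045],"rotation": [0,0,0]},{"translation": [0.004,0.002,-0.052],"rotation": [0,0,0]},{"translation": [0.004,0.002,-0.058],"rotation": [0,0,0]},{"translation": [0.004,0.002,-0.062],"rotation": [0,0,0]}])

```text
t: 15.3
eef_pos: [0.485, 0.1057, 0.1803]
ee_rot: [-3.14, -0.001, -1.193]
force: [6.0, 0.6, 0.8]
width: 0.0318
gripper_force: 30.0
```

apply_moves(steps=[{"translation": [0,0,-0.002],"rotation": [0,0,0]},{"translation": [0,0,-0.004],"rotation": [0,0,0]},{"translation": [0,0,-0.006],"rotation": [0,0,0]},{"translation": [0,0,-0.008],"rotation": [0,0,0]},{"translation": [0,0,-0.01],"rotation": [0,0,0]},{"translation": [0,0,-0.012],"rotation": [0,0,0]},{"translation": [0,0,-0.014],"rotation": [0,0,0]},{"translation": [0,0,-0.016],"rotation": [0,0,0]},{"translation": [0,0,-0.016],"rotation": [0,0,0]},{"translation": [0,0,-0.016],"rotation": [0,0,0]}])

```text
t: 16.13
eef_pos: [0.4851, 0.1055, 0.1772]
ee_rot: [-3.139, -0.001, -1.193]
force: [3.3, 0.0, 7.4]
width: 0.032
gripper_force: 30.0
```

Seated: TCP z is 0.177 as predicted, and resistance is light. Now I release, rise and slide out to the handle.

apply_moves(steps=[{"translation": [0,0,0.004],"rotation": [0,0,0]},{"translation": [0,0,0.004],"rotation": [0,0,0]},{"translation": [0,0,0.004],"rotation": [0,0,0]},{"translation": [0,0,0.004],"rotation": [0,0,0]},{"translation": [0,0,0.004],"rotation": [0,0,0]},{"translation": [0,0,0.01],"rotation": [0,0,0]},{"translation": [0,0,0.03],"rotation": [0,0,0]},{"translation": [0,0,0.06],"rotation": [0,0,0]},{"translation": [0,0,0.08],"rotation": [0,0,0]},{"translation": [0,0,0.09],"rotation": [0,0,0]}], jaw=-1)

```text
t: 16.97
eef_pos: [0.4845, 0.1058, 0.2]
ee_rot: [-3.14, 0.0, -1.193]
force: [-0.3, 0.8, -0.3]
width: 0.0869
gripper_force: 0.0
```

apply_moves(steps=[{"translation": [-0.005,0.012,0],"rotation": [0,0,0]},{"translation": [-0.017,0.045,0],"rotation": [0,0,0]},{"translation": [-0.032,0.085,0],"rotation": [0,0,0]},{"translation": [-0.047,0.125,0],"rotation": [0,0,0]},{"translation": [-0.06,0.157,0],"rotation": [0,0,0]},{"translation": [-0.068,0.177,0],"rotation": [0,0,0]},{"translation": [-0.071,0.184,0],"rotation": [0,0,0]},{"translation": [-0.071,0.184,0],"rotation": [0,0,0]},{"translation": [-0.071,0.184,0],"rotation": [0,0,0]},{"translation": [-0.071,0.184,0],"rotation": [0,0,0]}])

```text
t: 17.8
eef_pos: [0.4662, 0.1514, 0.1985]
ee_rot: [3.141, -0.0, -1.193]
force: [0.1, -0.2, 0.3]
width: 0.0875
gripper_force: 0.0
```

```bash
python3 - <<'E'
from h import *
s=get_state();print(s['eef_pos'],s['ee_rot'],s['force'],s['width'])
b=grab_frame("side")[140:260,245:345]
cv2.imwrite("pics/g3.png",cv2.resize(b,(500,600),interpolation=cv2.INTER_CUBIC))
E
```

```text
[0.46619109 0.15139264 0.19850908] [ 3.14141714e+00 -7.02777369e-05 -1.19323552e+00] [ 0.10351464 -0.23635997  0.26726892] 0.08746624945010648
```

View pics/g3.png

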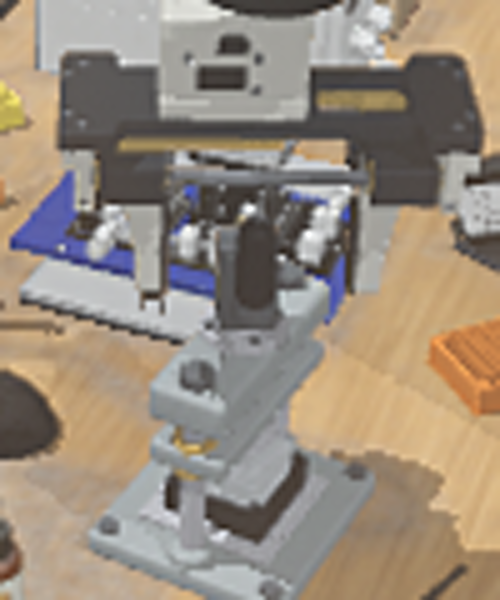

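The crank is seated, with the hub on the flange and the handle top at crop (255,220) between the open fingers. Gripping the handle.

apply_moves(steps=[{"translation": [0,0,0],"rotation": [0,0,0]},{"translation": [0,0,0],"rotation": [0,0,0]},{"translation": [0,0,0],"rotation": [0,0,0]},{"translation": [0,0,0],"rotation": [0,0,0]},{"translation": [0,0,0],"rotation": [0,0,0]},{"translation": [0,0,0],"rotation": [0,0,0]},{"translation": [0,0,0],"rotation": [0,0,0]},{"translation": [0,0,0],"rotation": [0,0,0]},{"translation": [0,0,0],"rotation": [0,0,0]},{"translation": [0,0,0],"rotation": [0,0,0]}], jaw=1, newtons=40)

```text
t: 18.68
eef_pos: [0.4662, 0.1516, 0.1986]
ee_rot: [3.142, -0.0, -1.193]
force: [-0.6, 0.4, 0.7]
width: 0.0263
gripper_force: 0.0
```

```bash
cat > c.py <<'E'
import numpy as np,sys
from station import *
# usage: az0(cmd start) dphi total ; prints rows scaled, and current state decomposed about shaft
def rows(a0,d,n=10):
    for k in range(1,n+1):
        a=np.radians(a0-d*k/n);b=np.radians(a0)
        print([round(float(x),3) for x in .045/.25*np.array([np.cos(a)-np.cos(b),np.sin(a)-np.sin(b)])],end=" ")
    print()
E
python3 - <<'E'
from c import *
s=get_state();print(s['eef_pos'],s['force'],s['moment'],s['width'])
rows(111.5,90);rows(21.5,90);rows(-68.5,90);rows(-158.5,90)
E
```

```text
[0.46616848 0.15156265 0.19855169] [-0.55481524  0.43996024  0.67829702] [0.00509959 0.12658746 0.00212503] 0.02631634182285468
[0.027, 0.008] [0.055, 0.012] [0.083, 0.012] [0.111, 0.007] [0.138, -0.002] [0.163, -0.016] [0.185, -0.033] [0.205, -0.053] [0.221, -0.076] [0.233, -0.102] 
[0.008, -0.027] [0.012, -0.055] [0.012, -0.083] [0.007, -0.111] [-0.002, -0.138] [-0.016, -0.163] [-0.033, -0.185] [-0.053, -0.205] [-0.076, -0.221] [-0.102, -0.233] 
[-0.027, -0.008] [-0.055, -0.012] [-0.083, -0.012] [-0.111, -0.007] [-0.138, 0.002] [-0.163, 0.016] [-0.185, 0.033] [-0.205, 0.053] [-0.221, 0.076] [-0.233, 0.102] 
[-0.008, 0.027] [-0.012, 0.055] [-0.012, 0.083] [-0.007, 0.111] [0.002, 0.138] [0.016, 0.163] [0.033, 0.185] [0.053, 0.205] [0.076, 0.221] [0.102, 0.233]
```

apply_moves(steps=[{"translation": [0,0,0],"rotation": [0,0,0]},{"translation": [0,0,0],"rotation": [0,0,0]},{"translation": [0,0,0],"rotation": [0,0,0]},{"translation": [0,0,0],"rotation": [0,0,0]},{"translation": [0,0,0],"rotation": [0,0,0]},{"translation": [0,0,0],"rotation": [0,0,0]},{"translation": [0,0,0],"rotation": [0,0,0]},{"translation": [0,0,0],"rotation": [0,0,0]},{"translation": [0,0,0],"rotation": [0,0,0]},{"translation": [0,0,0],"rotation": [0,0,0]}])

```text
t: 19.52
eef_pos: [0.4662, 0.1516, 0.1986]
ee_rot: [-3.142, 0.0, -1.193]
force: [0.1, 0.2, 0.1]
width: 0.0188
gripper_force: 40.0
```

apply_moves(steps=[{"translation": [0.027,0.008,0],"rotation": [0,0,0]},{"translation": [0.055,0.012,0],"rotation": [0,0,0]},{"translation": [0.083,0.012,0],"rotation": [0,0,0]},{"translation": [0.111,0.007,0],"rotation": [0,0,0]},{"translation": [0.138,-0.002,0],"rotation": [0,0,0]},{"translation": [0.163,-0.016,0],"rotation": [0,0,0]},{"translation": [0.185,-0.033,0],"rotation": [0,0,0]},{"translation": [0.205,-0.053,0],"rotation": [0,0,0]},{"translation": [0.221,-0.076,0],"rotation": [0,0,0]},{"translation": [0.233,-0.102,0],"rotation": [0,0,0]}])

```text
t: 20.35
eef_pos: [0.5259, 0.1265, 0.1987]
ee_rot: [-3.14, 0.001, -1.193]
force: [-0.1, 4.1, 0.1]
width: 0.0191
gripper_force: 40.0
```

```bash
python3 - <<'E'
from c import *
s=get_state();print(s['eef_pos'],s['force'],s['moment'],s['width'])
E
```

```text
[0.52592906 0.12650672 0.19873947] [-0.10091369  4.07104066  0.12135582] [ 1.92510094  0.03299935 -0.0024239 ] 0.019142154349345002
```

Cranking works, with about 4 N tangential as expected. The earliest possible contact is 1.33 turns, so I complete the first turn.

apply_moves(steps=[{"translation": [0.008,-0.027,0],"rotation": [0,0,0]},{"translation": [0.012,-0.055,0],"rotation": [0,0,0]},{"translation": [0.012,-0.083,0],"rotation": [0,0,0]},{"translation": [0.007,-0.111,0],"rotation": [0,0,0]},{"translation": [-0.002,-0.138,0],"rotation": [0,0,0]},{"translation": [-0.016,-0.163,0],"rotation": [0,0,0]},{"translation": [-0.033,-0.185,0],"rotation": [0,0,0]},{"translation": [-0.053,-0.205,0],"rotation": [0,0,0]},{"translation": [-0.076,-0.221,0],"rotation": [0,0,0]},{"translation": [-0.102,-0.233,0],"rotation": [0,0,0]}])

```text
t: 21.18
eef_pos: [0.4983, 0.0673, 0.1986]
ee_rot: [-3.141, 0.0, -1.193]
force: [3.5, 4.7, -1.6]
width: 0.019
gripper_force: 40.0
```

apply_moves(steps=[{"translation": [-0.027,-0.008,0],"rotation": [0,0,0]},{"translation": [-0.055,-0.012,0],"rotation": [0,0,0]},{"translation": [-0.083,-0.012,0],"rotation": [0,0,0]},{"translation": [-0.111,-0.007,0],"rotation": [0,0,0]},{"translation": [-0.138,0.002,0],"rotation": [0,0,0]},{"translation": [-0.163,0.016,0],"rotation": [0,0,0]},{"translation": [-0.185,0.033,0],"rotation": [0,0,0]},{"translation": [-0.205,0.053,0],"rotation": [0,0,0]},{"translation": [-0.221,0.076,0],"rotation": [0,0,0]},{"translation": [-0.233,0.102,0],"rotation": [0,0,0]}])

```text
t: 22.02
eef_pos: [0.4416, 0.094, 0.1986]
ee_rot: [-3.138, -0.0, -1.192]
force: [14.9, 1.5, -11.9]
width: 0.019
gripper_force: 40.0
```

apply_moves(steps=[{"translation": [-0.008,0.027,0],"rotation": [0,0,0]},{"translation": [-0.012,0.055,0],"rotation": [0,0,0]},{"translation": [-0.012,0.083,0],"rotation": [0,0,0]},{"translation": [-0.007,0.111,0],"rotation": [0,0,0]},{"translation": [0.002,0.138,0],"rotation": [0,0,0]},{"translation": [0.016,0.163,0],"rotation": [0,0,0]},{"translation": [0.033,0.185,0],"rotation": [0,0,0]},{"translation": [0.053,0.205,0],"rotation": [0,0,0]},{"translation": [0.076,0.221,0],"rotation": [0,0,0]},{"translation": [0.102,0.233,0],"rotation": [0,0,0]}])

```text
t: 22.85
eef_pos: [0.4647, 0.151, 0.1984]
ee_rot: [3.139, -0.0, -1.193]
force: [-4.9, 0.5, 5.8]
width: 0.0191
gripper_force: 40.0
```

apply_moves(steps=[{"translation": [0.027,0.008,0],"rotation": [0,0,0]},{"translation": [0.055,0.012,0],"rotation": [0,0,0]},{"translation": [0.083,0.012,0],"rotation": [0,0,0]},{"translation": [0.111,0.007,0],"rotation": [0,0,0]},{"translation": [0.138,-0.002,0],"rotation": [0,0,0]},{"translation": [0.163,-0.016,0],"rotation": [0,0,0]},{"translation": [0.185,-0.033,0],"rotation": [0,0,0]},{"translation": [0.205,-0.053,0],"rotation": [0,0,0]},{"translation": [0.221,-0.076,0],"rotation": [0,0,0]},{"translation": [0.233,-0.102,0],"rotation": [0,0,0]}])

```text
t: 23.68
eef_pos: [0.5254, 0.1276, 0.1989]
ee_rot: [-3.139, 0.002, -1.193]
force: [1.5, 5.3, 0.2]
width: 0.0192
gripper_force: 40.0
```

Radial forces show the commanded circle's centre is about 0.9 mm off in −x. I correct that and continue by quarter turns, reading the tangential force each time.

apply_moves(steps=[{"translation": [0.01,-0.026,0],"rotation": [0,0,0]},{"translation": [0.015,-0.054,0],"rotation": [0,0,0]},{"translation": [0.016,-0.082,0],"rotation": [0,0,0]},{"translation": [0.011,-0.11,0],"rotation": [0,0,0]},{"translation": [0.002,-0.137,0],"rotation": [0,0,0]},{"translation": [-0.012,-0.162,0],"rotation": [0,0,0]},{"translation": [-0.029,-0.184,0],"rotation": [0,0,0]},{"translation": [-0.049,-0.204,0],"rotation": [0,0,0]},{"translation": [-0.072,-0.22,0],"rotation": [0,0,0]},{"translation": [-0.098,-0.232,0],"rotation": [0,0,0]}])

```text
t: 24.52
eef_pos: [0.4993, 0.0676, 0.1986]
ee_rot: [-3.141, 0.0, -1.194]
force: [3.4, 5.0, -1.7]
width: 0.0194
gripper_force: 40.0
```

apply_moves(steps=[{"translation": [-0.027,-0.008,0],"rotation": [0,0,0]},{"translation": [-0.055,-0.012,0],"rotation": [0,0,0]},{"translation": [-0.083,-0.012,0],"rotation": [0,0,0]},{"translation": [-0.111,-0.007,0],"rotation": [0,0,0]},{"translation": [-0.138,0.002,0],"rotation": [0,0,0]},{"translation": [-0.163,0.016,0],"rotation": [0,0,0]},{"translation": [-0.185,0.033,0],"rotation": [0,0,0]},{"translation": [-0.205,0.053,0],"rotation": [0,0,0]},{"translation": [-0.221,0.076,0],"rotation": [0,0,0]},{"translation": [-0.233,0.102,0],"rotation": [0,0,0]}])

```text
t: 25.35
eef_pos: [0.4419, 0.0935, 0.1985]
ee_rot: [-3.14, -0.001, -1.193]
force: [12.2, 0.2, -7.9]
width: 0.0191
gripper_force: 40.0
```

apply_moves(steps=[{"translation": [-0.006,0.027,0],"rotation": [0,0,0]},{"translation": [-0.009,0.055,0],"rotation": [0,0,0]},{"translation": [-0.009,0.083,0],"rotation": [0,0,0]},{"translation": [-0.004,0.111,0],"rotation": [0,0,0]},{"translation": [0.005,0.138,0],"rotation": [0,0,0]},{"translation": [0.019,0.163,0],"rotation": [0,0,0]},{"translation": [0.036,0.185,0],"rotation": [0,0,0]},{"translation": [0.056,0.205,0],"rotation": [0,0,0]},{"translation": [0.079,0.221,0],"rotation": [0,0,0]},{"translation": [0.105,0.233,0],"rotation": [0,0,0]}])

```text
t: 26.18
eef_pos: [0.4663, 0.1516, 0.1985]
ee_rot: [3.139, 0.0, -1.193]
force: [-5.6, 1.2, 6.2]
width: 0.0194
gripper_force: 40.0
```

apply_moves(steps=[{"translation": [0.027,0.008,0],"rotation": [0,0,0]},{"translation": [0.055,0.012,0],"rotation": [0,0,0]},{"translation": [0.083,0.012,0],"rotation": [0,0,0]},{"translation": [0.111,0.007,0],"rotation": [0,0,0]},{"translation": [0.138,-0.002,0],"rotation": [0,0,0]},{"translation": [0.163,-0.016,0],"rotation": [0,0,0]},{"translation": [0.185,-0.033,0],"rotation": [0,0,0]},{"translation": [0.205,-0.053,0],"rotation": [0,0,0]},{"translation": [0.221,-0.076,0],"rotation": [0,0,0]},{"translation": [0.233,-0.102,0],"rotation": [0,0,0]}])

```text
t: 27.02
eef_pos: [0.5263, 0.1264, 0.1986]
ee_rot: [-3.141, 0.001, -1.193]
force: [-1.9, 3.9, 2.4]
width: 0.0191
gripper_force: 40.0
```

apply_moves(steps=[{"translation": [0.008,-0.027,0],"rotation": [0,0,0]},{"translation": [0.012,-0.055,0],"rotation": [0,0,0]},{"translation": [0.012,-0.083,0],"rotation": [0,0,0]},{"translation": [0.007,-0.111,0],"rotation": [0,0,0]},{"translation": [-0.002,-0.138,0],"rotation": [0,0,0]},{"translation": [-0.016,-0.163,0],"rotation": [0,0,0]},{"translation": [-0.033,-0.185,0],"rotation": [0,0,0]},{"translation": [-0.053,-0.205,0],"rotation": [0,0,0]},{"translation": [-0.076,-0.221,0],"rotation": [0,0,0]},{"translation": [-0.102,-0.233,0],"rotation": [0,0,0]}])

```text
t: 27.85
eef_pos: [0.5006, 0.0679, 0.1985]
ee_rot: [-3.14, 0.0, -1.193]
force: [2.3, 6.6, -2.3]
width: 0.0194
gripper_force: 40.0
```

apply_moves(steps=[{"translation": [-0.027,-0.007,0],"rotation": [0,0,0]},{"translation": [-0.055,-0.011,0],"rotation": [0,0,0]},{"translation": [-0.083,-0.011,0],"rotation": [0,0,0]},{"translation": [-0.111,-0.006,0],"rotation": [0,0,0]},{"translation": [-0.138,0.003,0],"rotation": [0,0,0]},{"translation": [-0.163,0.017,0],"rotation": [0,0,0]},{"translation": [-0.185,0.034,0],"rotation": [0,0,0]},{"translation": [-0.205,0.054,0],"rotation": [0,0,0]},{"translation": [-0.221,0.077,0],"rotation": [0,0,0]},{"translation": [-0.233,0.103,0],"rotation": [0,0,0]}])

```text
t: 28.68
eef_pos: [0.4426, 0.0923, 0.1986]
ee_rot: [-3.141, -0.003, -1.193]
force: [7.1, -4.5, -3.7]
width: 0.019
gripper_force: 40.0
```

The tangential force rose from 4.2 N to 6.8 N, so the pad met the sink near 2.5 turns. I continue in eighths to refine.

apply_moves(steps=[{"translation": [-0.005,0.014,0],"rotation": [0,0,0]},{"translation": [-0.008,0.027,0],"rotation": [0,0,0]},{"translation": [-0.011,0.041,0],"rotation": [0,0,0]},{"translation": [-0.012,0.055,0],"rotation": [0,0,0]},{"translation": [-0.012,0.069,0],"rotation": [0,0,0]},{"translation": [-0.012,0.083,0],"rotation": [0,0,0]},{"translation": [-0.01,0.097,0],"rotation": [0,0,0]},{"translation": [-0.007,0.111,0],"rotation": [0,0,0]},{"translation": [-0.003,0.125,0],"rotation": [0,0,0]},{"translation": [0.002,0.138,0],"rotation": [0,0,0]}])

```text
t: 29.52
eef_pos: [0.4414, 0.1251, 0.1983]
ee_rot: [3.137, -0.004, -1.194]
force: [-3.8, -6.8, 5.8]
width: 0.0189
gripper_force: 40.0
```

```bash
python3 - <<'E'
from h import *
s=get_state();c=np.array([.4845,.1100]);d=s['eef_pos'][:2]-c;a=np.arctan2(d[1],d[0]);f=s['force'][:2]
print(np.degrees(a),np.hypot(*d)*1e3,f,"T",f@[-np.sin(a),np.cos(a)],"R",f@[np.cos(a),np.sin(a)])
b=grab_frame("side")[175:275,245:345]; a0=cv2.imread("pics/side0.png")[175:275,245:345]
cv2.imwrite("pics/g4.png",np.hstack([cv2.resize(x[25:85,15:75],(400,400),interpolation=cv2.INTER_CUBIC) for x in(a0,b)]))
E
```

```text
160.71549115612385 45.68882922303364 [-3.79789225 -6.82494841] T 7.696291332775762 R 1.330791548744229
```

View pics/g4.png

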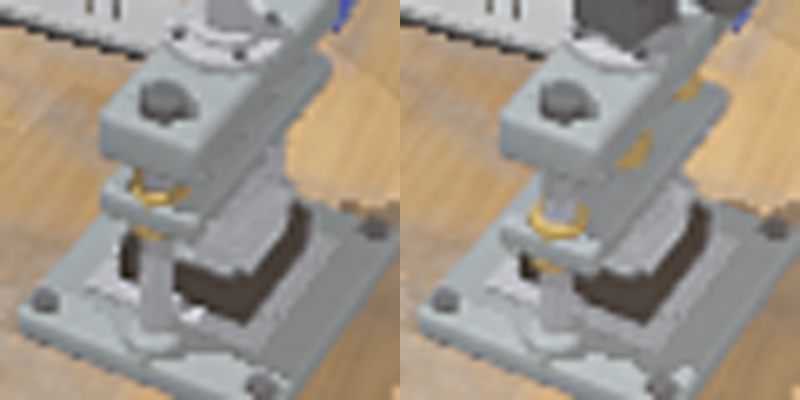

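The picture shows the platen far down, with its pad at the fin tops. Force readings put contact at about 2.5 turns, and I'm now at about 2.86. I finish to about 3.0 turns.

apply_moves(steps=[{"translation": [0.007,0.013,0],"rotation": [0,0,0]},{"translation": [0.014,0.025,0],"rotation": [0,0,0]},{"translation": [0.022,0.036,0],"rotation": [0,0,0]},{"translation": [0.031,0.047,0],"rotation": [0,0,0]},{"translation": [0.041,0.057,0],"rotation": [0,0,0]},{"translation": [0.051,0.067,0],"rotation": [0,0,0]},{"translation": [0.062,0.075,0],"rotation": [0,0,0]},{"translation": [0.074,0.083,0],"rotation": [0,0,0]},{"translation": [0.087,0.089,0],"rotation": [0,0,0]},{"translation": [0.1,0.095,0],"rotation": [0,0,0]}])

```text
t: 30.4
eef_pos: [0.4659, 0.151, 0.1986]
ee_rot: [3.138, 0.0, -1.193]
force: [-9.7, 5.2, 7.9]
width: 0.0193
gripper_force: 40.0
```

```bash
python3 - <<'E'
from h import *
s=get_state();c=np.array([.4845,.1100]);d=s['eef_pos'][:2]-c;a=np.arctan2(d[1],d[0]);f=s['force'][:2]
print(np.degrees(a),np.hypot(*d)*1e3,f,"T",f@[-np.sin(a),np.cos(a)],"R",f@[np.cos(a),np.sin(a)])
E
```

```text
114.39102968534601 45.062351424915 [-9.7285334   5.18566306] T 6.7187645130621965 R 8.74034707199774
```

apply_moves(steps=[{"translation": [0.006,0.003,0],"rotation": [0,0,0]},{"translation": [0.012,0.005,0],"rotation": [0,0,0]},{"translation": [0.018,0.007,0],"rotation": [0,0,0]},{"translation": [0.024,0.009,0],"rotation": [0,0,0]},{"translation": [0.03,0.01,0],"rotation": [0,0,0]},{"translation": [0.036,0.011,0],"rotation": [0,0,0]},{"translation": [0.042,0.012,0],"rotation": [0,0,0]},{"translation": [0.048,0.013,0],"rotation": [0,0,0]},{"translation": [0.054,0.014,0],"rotation": [0,0,0]},{"translation": [0.06,0.014,0],"rotation": [0,0,0]}])

```text
t: 31.23
eef_pos: [0.4814, 0.1549, 0.1986]
ee_rot: [3.139, 0.0, -1.193]
force: [-7.8, 5.7, 7.5]
width: 0.0191
gripper_force: 40.0
```

```bash
python3 - <<'E'
from h import *
s=get_state();c=np.array([.4845,.1100]);d=s['eef_pos'][:2]-c;a=np.arctan2(d[1],d[0]);f=s['force'][:2]
print(np.degrees(a),np.hypot(*d)*1e3,f,"T",f@[-np.sin(a),np.cos(a)],"R",f@[np.cos(a),np.sin(a)])
E
```

```text
94.00888785885891 45.009848939976365 [-7.84575709  5.66651003] T 7.43040761240285 R 6.201151737445832
```

The current position is about 0.45–0.5 turn past contact, and the load matches. I stop here, release and rise clear.

apply_moves(steps=[{"translation": [0,0,0],"rotation": [0,0,0]},{"translation": [0,0,0],"rotation": [0,0,0]},{"translation": [0,0,0],"rotation": [0,0,0]},{"translation": [0,0,0],"rotation": [0,0,0]},{"translation": [0,0,0],"rotation": [0,0,0]},{"translation": [0,0,0],"rotation": [0,0,0]},{"translation": [0,0,0],"rotation": [0,0,0]},{"translation": [0,0,0],"rotation": [0,0,0]},{"translation": [0,0,0],"rotation": [0,0,0]},{"translation": [0,0,0.01],"rotation": [0,0,0]}], jaw=-1)

```text
t: 32.07
eef_pos: [0.4826, 0.1554, 0.2007]
ee_rot: [3.141, -0.0, -1.193]
force: [0.1, -0.0, -0.5]
width: 0.0801
gripper_force: 0.0
```

apply_moves(steps=[{"translation": [0,0,0.03],"rotation": [0,0,0]},{"translation": [0,0,0.07],"rotation": [0,0,0]},{"translation": [0,0,0.12],"rotation": [0,0,0]},{"translation": [0,0,0.18],"rotation": [0,0,0]},{"translation": [0,0,0.25],"rotation": [0,0,0]},{"translation": [0,0,0.32],"rotation": [0,0,0]},{"translation": [0,0,0.38],"rotation": [0,0,0]},{"translation": [0,0,0.42],"rotation": [0,0,0]},{"translation": [0,0,0.44],"rotation": [0,0,0]},{"translation": [0,0,0.44],"rotation": [0,0,0]}])

```text
t: 32.9
eef_pos: [0.4833, 0.1558, 0.3124]
ee_rot: [-3.139, 0.0, -1.193]
force: [0.1, 0.4, 0.2]
width: 0.0877
gripper_force: 0.0
```

```bash
python3 - <<'E'
from h import *
s=get_state();print(s['eef_pos'],s['force'],s['width'])
b=grab_frame("side");cv2.imwrite("pics/end.png",b)
# crank mask: dark pixels near the shaft; expected handle top / hub top if seated
g=cv2.cvtColor(b,cv2.COLOR_BGR2GRAY);c=np.array([.4845,.11])
for a in(90,93,96):
    h=c+.045*np.array([np.cos(np.radians(a)),np.sin(np.radians(a))]);print(a,proj("side",[*h,.234]),proj("side",[*h,.19]))
print("hub top",proj("side",[*c,.193]),"hub bottom front",proj("side",[.479,.126,.146]))
m=((g<85)*255).astype(np.uint8);m[:170]=0
n,l,st,ce=cv2.connectedComponentsWithStats(m[:, 270:320]);print([(s_[0]+270,*s_[1:]) for s_ in st[1:] if s_[4]>20])
E
```

```text
[0.48332269 0.15577721 0.31243829] [0.10623672 0.39116813 0.24931697] 0.08771328475629928
90 [288.88107271 183.26952707] [288.24336233 198.00418414]
93 [289.8031873  183.45954748] [289.14206113 198.20051934]
96 [290.74109693 183.62368635] [290.05619068 198.37024815]
hub top [294.1878841  187.75730957] hub bottom front [293.39483648 206.3111056 ]
[(np.int32(270), np.int32(170), np.int32(9), np.int32(15), np.int32(64)), (np.int32(314), np.int32(170), np.int32(6), np.int32(7), np.int32(30)), (np.int32(270), np.int32(172), np.int32(31), np.int32(30), np.int32(299)), (np.int32(296), np.int32(179), np.int32(7), np.int32(7), np.int32(25)), (np.int32(301), np.int32(180), np.int32(8), np.int32(13), np.int32(32)), (np.int32(270), np.int32(185), np.int32(8), np.int32(6), np.int32(25)), (np.int32(306), np.int32(190), np.int32(7), np.int32(6), np.int32(22)), (np.int32(286), np.int32(231), np.int32(20), np.int32(18), np.int32(106))]
```

```bash
python3 -c "
from station import *
print(job_done())"
```

```text
the job is handed in; nothing more can be done
None
```

I seated the crank fully on the shaft, turned it about 3.05 turns clockwise, and handed the job in at about 33 s. By feel, the pad met the heat sink at about 2.5 to 2.7 turns, so it went roughly 0.35 to 0.55 turn further. I released the crank on the shaft and raised the gripper clear. I took no final close-up to confirm the crank stayed seated or that the dish, bottle and hex key were undisturbed.

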